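Push the burr rack past the spring gate

ROBOT

A 6-joint arm with a two-finger parallel gripper is mounted at the origin on the work surface; the furniture and walls round the work are solid. World frame = base frame: x ahead of the robot, y to its left, z up, the work surface at z = 0. Lengths are in mm, angles in rad, forces in N, time in s.
With the tool pointing down it reaches from about 275 to 750 mm from the base axis. Payload 10.2 kg.
Tool frame: the origin (TCP) lies where the fingers leave the gripper's body, on its centre line; the fingertips stand 73 mm ahead of it and the grasp point (between the pads) lies 54 mm ahead of it; z points along the fingers, y is the line along which they close (so a half turn about z gives the same grasp; the last joint's range is limited). The gripper opens to 85 mm and grips with 20 to 120 N. Pads are 22 mm wide; open, the fingers measure 114 mm over their backs; the gripper's body (76 mm by 85 mm) begins 54 mm behind the grasp point. The pads swing forward as they close: fully open they stand 13 mm farther back than shut.
Start: joints at [-1.478, 0.313, 1.498, -0, 1.331, -0.223], TCP at [163.04, -499.049, 303.894] pointing down, gripper open.
Joint ranges: [-2.94, 2.94], [-0.97, 2.17], [0.19, 2.56], [-1.23, 4.37], [0.02, 3.11], [-2.88, 2.88]. Speed limits (rad/s): [2.39, 2.39, 3.01, 3.14, 3.14, 3.14].

INTERFACE

Orientations are given as a unit quaternion [w, x, y, z].
In Python, from rig import ctrl gives the robot as it stands.
- The arm moves only by the shell command python3 -m creep 'ROWS' [OPENING] [FORCE]. ROWS is JSON, a list that holds one entry, the list of rows, each a list of 6 numbers: the shift along the world's x, y, z in units of 25 mm (1.0 is 25 mm), then the turn, a rotation vector about the world's x, y, z in units of 5 degrees (1.0 is 5 degrees). In form: [[[x, y, z, ax, ay, az], ...]]. A call has 1 to 20 rows; each row is the pose to reach, as a shift and turn from the pose commanded when the call began; what a row does not reach only later rows make up. A row lasts 1/12 s, in which the tool goes at most 41.7 mm and 7.16 degrees, less where a joint would pass 70% of its speed; a pose out of reach is approached as far as the arm can. A call with a gripper value outside its range is refused whole. OPENING is the finger opening in mm, from 0 to 85.4, set as the call begins (- or left out, the last holds). The fingers move at their own pace and stop on an object; FORCE is the grip in N (left out, the last holds). Time passes only in rows, so rows that repeat a pose let the fingers close. It gives the time, the measured TCP pose, the force, the opening and the grip force at its end, in the units of the state.
- ctrl.sense(): the state, without advancing time (a new reading comes with each control period).
- ctrl.capture(name): name is "scene" or "side" or "wrist"; returns a dict with "image" (384x512x3 uint8, red, green, blue), "fx", "fy", "cx", "cy" (pixels), "k1" (the pictures are not rectified: a ray, as slopes to the right and down, at radius r is drawn at 1 + k1 r^2 times it, then the intrinsics apply), "R" (3x3) and "t" (3): a world point X has camera coordinates R X + t. Camera axes: x right, y down, z forward; pixel columns grow to the right and rows downward; lengths in mm; the calibration is good to about 2 mm. A picture is of the moment at which its call begins. There is no depth.
- ctrl.finish_job(): hands the job in; it is judged then, once.
The state is a dict: "time_s": time; "joints": joint angles; "dq": joint speeds; "tau": joint torques, N m; "eef_pos": TCP position; "ee_rot": TCP orientation; "force": force on the tool from outside, world axes, zero at the start; "wrist_torque": the same for the moment, N m; "grip_width": opening from 0.0 (shut) to 1.0 (fully open); "grip_force": force on a finger pad.
Only numpy, scipy, OpenCV 4.12 (cv2) and the standard library are available. Lean on these libraries where they do the work, as an engineer would, in place of code of your own. Each camera call takes 0.05 s, during which the arm holds its last target. There are 200 camera calls.

TASK

Push the rack of burrs along the wooden chute, past the spring gate and right up against the end stop. With one fingertip press down the gate's long bar beside the chute and keep the gate open while the other finger pushes the rack from behind, so that the gate never presses on the rack; only when the whole rack is past, let the gate go so that it shuts behind it. Only push: do not lift the rack, and leave the things around the chute where they are.

Things in the scene. Friction and masses are not known exactly. Their poses are not given: they have to be found in the camera images.
- chute: Wooden chute fixed to the table: floor plate 84 mm wide, 345 long, 6 thick, two side walls (8 thick, tops 22 mm over the table, 56 apart inside). Origin: at table height on the centre line, in the gate's plane. +y: the way the rack travels; x: across, the gate's hinge and pressing bar on the -x side (towards the robot); z up. Floor from y = -0.205 (open entry) to +0.14.
- chute_stop (a point): Middle of the inner face of the end stop block that closes the chute's far end (at y = +0.125 of the chute); the block is 34 mm high.
- gate_hinge (a point): Point on the gate's hinge line in the plane of the tongue: x = -0.034, y = 0 of the chute, 52 mm above the table. The line runs along the chute, a 7 mm steel rod from y = -0.217 to +0.045, carried by three brackets at y = -0.19, -0.085 and +0.03 that reach 58 mm above the table.
- gate (a joint): Spring gate angle, rad: 0 shut, grows as its bar is pressed down, limit 1.15. The rack cannot push it open. From about 0.75 the tongue clears the rack's top; at 1.0 it clears it by 5 mm or more. A spring shuts it when released: about 2 to 6 N down on the middle of the bar's width holds it open.
- gate_bar (a point): Middle of the upper face of the pressing bar, a steel plate 260 mm long along the chute (y = -0.215 to +0.045), reaching 64 mm out from the hinge line to -x; this point is 30 mm out. Shut, it slopes 15 degrees up outwards (outer edge 71 mm over the table); at 1.0 rad it slopes 42 degrees down. A fingertip may press it anywhere and slide along it.
- gate_tongue (a point): Middle of the lower edge of the gate's steel tongue. Shut, it hangs over the chute from x = -0.018 to -0.006, is 6 mm thick along y (at y = 0), and its lower edge is 34 mm above the table, so it blocks the rack. Open, it stands over the near side of the chute and reaches no farther than x = +0.003.
- rack: Loose wooden burr rack in the chute before the gate, 52 mm wide (x), 100 long (y; the +y end goes first), 0.2 to 0.4 kg. Two upright end plates 52 x 6 x 40 mm high, an 18 mm high block between, eight steel burrs in it lower than the plates. Origin: centre of the underside, 6 mm above the table; plate tops are 46 mm above the table. Home against the end stop its origin is at y = +0.075.
- rack_back (a point): Point to push: on the outer face of the rack's back end plate, on its centre line, 30 mm above the rack's underside. The low walls leave the plate free above 22 mm over the table.
- bit_stand: Bystander: small black rubber block with four burrs standing in it, 22 x 56 x 42 mm, lying beside the chute. Origin: centre of its underside. Leave alone.
- stone_disc: Bystander: flat carved stone ring, 60 mm across, 14 mm high. Origin: centre of its underside. Leave alone.
- pumice: Bystander: pale rough pumice stone, 45 x 68 x 27 mm. Origin: centre of its underside. Leave alone.
- tape_roll: Bystander: roll of tape lying flat, 54 mm across, 19 mm high. Origin: centre of its underside. Leave alone.
- cork_block: Bystander: rounded cork block, 62 x 76 x 52 mm, beyond the chute's end stop. Origin: centre of its underside. Leave alone.
- marker: Bystander: grey and black marker pen, 125 mm long, 18 mm thick. Origin: centre of its underside. Leave alone.

How it is judged (in metres and radians):
On the way, in this order (a step that is already met when the one before it is completed fails the run):
1. the gate is pressed open by a finger while the rack is still before it (value of joint gate above 0.7 rad and contact force between the fingers and gate above 0.2 N and y of rack in the frame of chute below -0.053 m), for 0.1 s.
2. the whole rack is past the gate, which a finger still holds open (y of rack in the frame of chute above 0.055 m and value of joint gate above 0.5 rad and contact force between the fingers and gate above 0.2 N), for 0.1 s.
At the end, for the whole second after the job is handed in: The rack stands on the chute floor within 5 mm of the end stop, at rest, and the gate has shut behind it (within 0.06 rad) (y of rack in the frame of chute between 0.07 and 0.08 m and z of rack in the frame of chute between 0.003 and 0.009 m and value of joint gate below 0.06 rad and linear speed of rack below 0.01 m/s); the robot touches nothing.
It fails at once if the gate's tongue presses on the rack (the rack is run into the shut gate, or the gate is let down on it) (contact force between gate and rack above 0.5 N).
It fails at once if the rack is lifted or tipped out of the chute (z of rack in the frame of chute above 0.016 m or angle between rack's own z axis and vertical above 0.15 rad).
It fails at once if one of the things standing round the chute is displaced by more than 2 cm (distance of any of bit_stand, stone_disc, pumice, tape_roll, cork_block, marker from where it was at the start of the episode above 0.02 m).
It also fails if it takes over 38 s, if anything falls off the work surface, if the arm or the gripper's body presses on something with over 40 N, if the wrist force passes 120 N, or if a joint passes its speed limit or range.

## Working session

There is one attempt and no reset: what is moved stays moved. The work goes in short steps, Python scripts to look and compute and a shell command to move; the robot and the scene stay as the last step left them, time stands still between calls to the robot, and variables do not carry over. Pictures are saved under pics/ and viewed, at most 10 in all, crops included, and the job is handed in when it is done.

```bash
mkdir -p pics; ls; python3 - <<'E'
from rig import ctrl
import cv2, numpy as np
a=ctrl.capture("scene");b=ctrl.capture("side")
for n,c in(("scene",a),("side",b)):
    cv2.imwrite(f"pics/{n}0.png",cv2.resize(c["image"][:,:,::-1],(800,600),interpolation=cv2.INTER_CUBIC))
    print(n,c["fx"],c["cx"],c["cy"],c["k1"],(-np.array(c["R"]).T@c["t"]).round())
print(ctrl.sense())
E
```

```text
pics
scene 415.87564787954045 262.90820702910815 186.84985093440662 -0.12403683825470192 [217. 731. 578.]
side 349.83176396526875 262.18389721444123 189.69145162654908 -0.09592617060771119 [575. 883. 455.]
{'time_s': 0.1, 'joints': array([-1.47844141e+00,  3.13368751e-01,  1.49838522e+00, -4.27283029e-06,
        1.33099357e+00, -2.23412543e-01]), 'dq': array([-0.00047617,  0.00054167, -0.00288223, -0.00127999,  0.00125742,
        0.00039289]), 'tau': array([ 2.22401686e-03, -4.12901008e+01, -2.60144430e+01, -1.86815637e-04,
        2.98493302e-03,  2.15115153e-05]), 'eef_pos': array([ 163.00332823, -498.8893943 ,  303.39612416]), 'ee_rot': array([-5.76336698e-04,  9.87561988e-01,  1.57229088e-01,  3.57413588e-05]), 'force': array([ 0.47778987, -0.01032509,  0.08137407]), 'wrist_torque': array([-0.05189136,  0.00359989,  0.026742  ]), 'grip_force': 0.0, 'grip_width': 1.0025189920281257}
```

View pics/scene0.png

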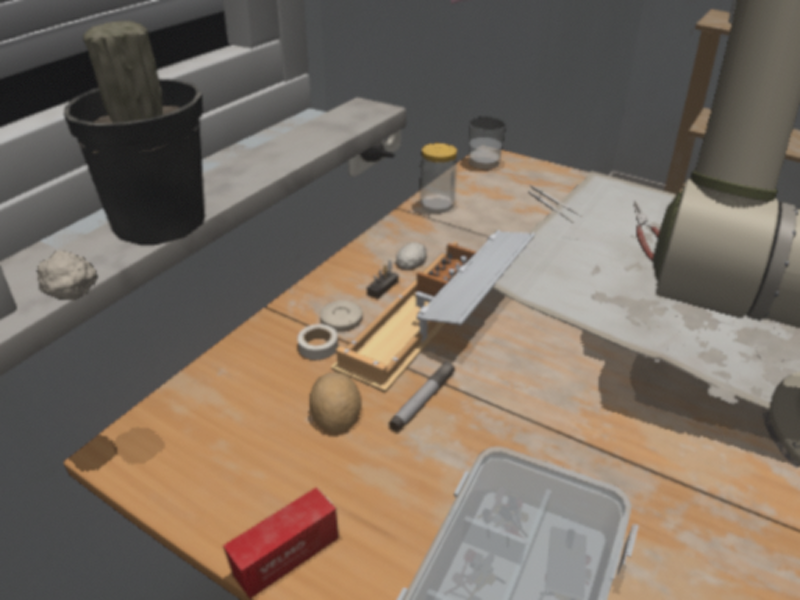

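View pics/side0.png

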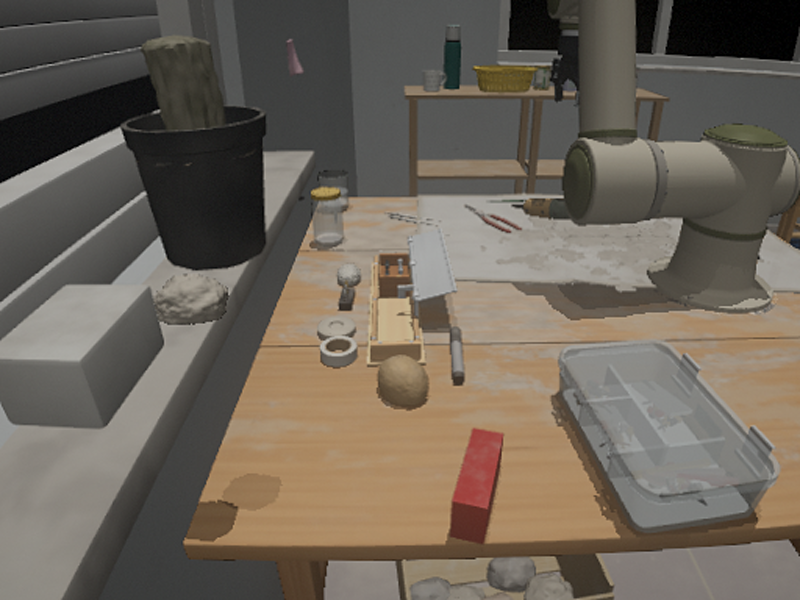

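The scene view shows the chute from (340,370) to (530,235) with the bar on the robot side. The side view shows it from (370,360) to (440,225). I'll zoom into both.

```bash
python3 - <<'E'
from rig import ctrl
import cv2
for n,(x0,y0,w,h,s) in(("scene",(200,140,150,112,5)),("side",(220,135,90,112,5))):
    c=ctrl.capture(n)["image"][y0:y0+h,x0:x0+w,::-1]
    cv2.imwrite(f"pics/{n}1.png",cv2.resize(c,None,fx=s,fy=s,interpolation=cv2.INTER_CUBIC))
E
```

```text
(no output)
```

View pics/scene1.png

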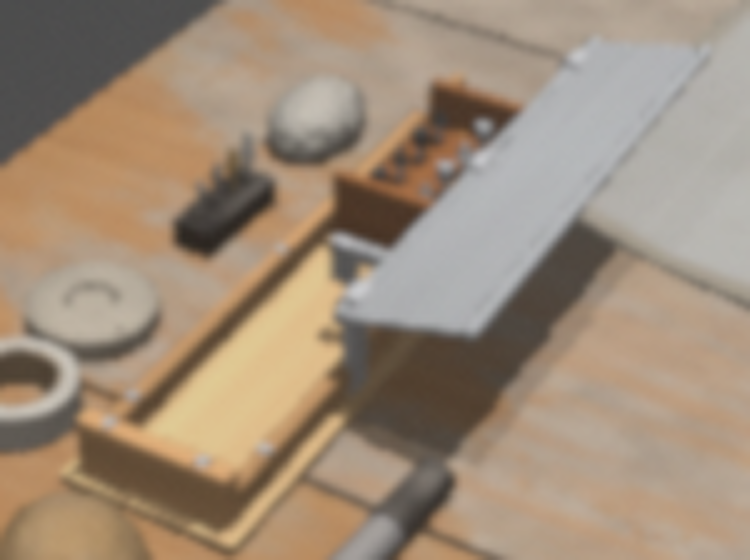

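View pics/side1.png

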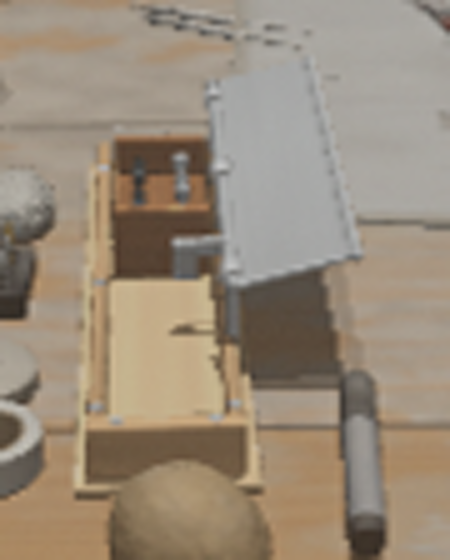

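Scene crop: bar corners at (475,333) and (708,48), floor corners at (228,550) and (65,475), rack plate corners at (337,178) and (433,82). Side crop: bar corners at (358,258) and (308,60), floor corners at (262,487) and (75,492), rack plate tops at (115,207) and (115,138). Next I'll fit the pose.

```bash
cat > h.py <<'E'
import numpy as np
def proj(c,P):
    q=np.asarray(P,float)@np.array(c["R"]).T+np.array(c["t"])
    s=q[:,:2]/q[:,2:]; r2=(s**2).sum(1,keepdims=True)
    return s*(1+c["k1"]*r2)*[c["fx"],c["fy"]]+[c["cx"],c["cy"]]
def T(p,L):
    x,y,a=p[:3];L=np.asarray(L,float);c,s=np.cos(a),np.sin(a)
    return np.c_[x+c*L[:,0]-s*L[:,1],y+s*L[:,0]+c*L[:,1],L[:,2]]
E
python3 - <<'E'
from rig import ctrl
from h import *
from scipy.optimize import least_squares as ls
S,D=ctrl.capture("scene"),ctrl.capture("side")
B=[(-96,45,70),(-96,-215,70)]
F=[(-42,140,3),(42,140,3)]
sc=[(475,333),(708,48),(228,548),(66,476)]; sd=[(358,257),(308,60),(262,489),(75,493)]
rs=[(337,178),(433,82)]; rd=[(115,207),(115,138)]
px=lambda u,o:(np.array(u)+.5)/5-.5+o
def pts(p): return np.r_[T(p,B+F),T(p,[(26,p[3]+50,46),(26,p[3]-50,46)])]
def f(p): 
    return np.r_[(proj(S,pts(p))-px(sc+rs,[200,140])).ravel(),(proj(D,pts(p))-px(sd+rd,[220,135])).ravel()]
r=ls(f,[430,250,0,-90],loss="soft_l1",x_scale=[10,10,.1,10])
print(r.x.round(3),r.cost); print(r.fun.reshape(-1,2).round(1).tolist())
E
```

```text
[ 5.90369e+02  1.05965e+02  2.20000e-02 -1.03777e+02] 7.273106664456037
[[-0.1, 0.1], [1.5, -0.2], [0.7, 0.9], [-1.8, 0.2], [-1.4, -0.9], [-0.3, -1.2], [1.3, -0.9], [1.4, -1.2], [0.1, -0.3], [-0.3, -0.1], [-0.7, 0.9], [-0.2, -0.6]]
```

Fit: the chute origin is near (590,106) mm with yaw 0.022, and the rack centre is at y≈-104. The plan is to set the fingers across the chute at 72 mm opening. The inner finger goes behind the rack at x≈+15, clear of the tongue, and the other finger presses the bar at about 30 mm out. I'll move to a hover first.

```bash
python3 -m creep '[[[4,4.3,0,0,0,3.7],[8,8.5,0,0,0,7.3],[16.1,17.1,-3,0,0,14.66],[16.1,17.1,-4.2,0,0,14.66],[16.1,17.1,-4.2,0,0,14.66],[16.1,17.1,-4.2,0,0,14.66],[16.1,17.1,-4.2,0,0,14.66],[16.1,17.1,-4.2,0,0,14.66],[16.1,17.1,-4.2,0,0,14.66],[16.1,17.1,-4.2,0,0,14.66],[16.1,17.1,-4.2,0,0,14.66],[16.1,17.1,-4.2,0,0,14.66],[16.1,17.1,-4.2,0,0,14.66],[16.1,17.1,-4.2,0,0,14.66],[16.1,17.1,-4.2,0,0,14.66],[16.1,17.1,-4.2,0,0,14.66],[16.1,17.1,-4.2,0,0,14.66],[16.1,17.1,-4.2,0,0,14.66],[16.1,17.1,-4.2,0,0,14.66],[16.1,17.1,-4.2,0,0,14.66]]]' 72
python3 - <<'E'
from rig import ctrl
import cv2,numpy as np
s=ctrl.sense();print(s["time_s"],s["eef_pos"],s["ee_rot"],s["grip_width"])
a=ctrl.capture("wrist")["image"];b=ctrl.capture("side")["image"][85:235,215:325]
im=np.hstack([cv2.resize(a,(512,384)),cv2.resize(b,(282,384),interpolation=cv2.INTER_CUBIC)])
cv2.imwrite("pics/w2.png",im[:,:,::-1])
E
```

```text
time_s: 1.97
eef_pos: [565.2, -72.6, 199.4]
ee_rot: [0.0, 0.699, 0.715, 0.0]
force: [1.0, 0.3, 0.5]
grip_width: 0.845
grip_force: 0.0
1.9667 [565.15097081 -72.59843551 199.37626048] [2.75687800e-04 6.99038896e-01 7.15083587e-01 9.74044193e-05] 0.8446565245631674
```

View pics/w2.png

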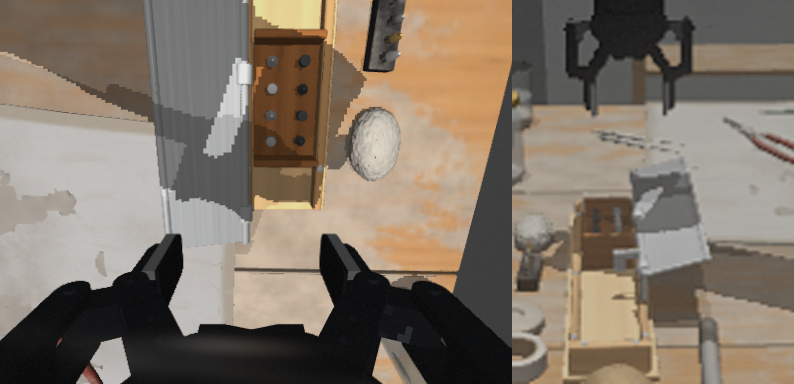

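The wrist view shows the rack, its plate tops and the bar's outer corner at about (170,240). The inner fingertip edges are at about (181,235) and (322,235). I'll refine the fit with these points.

```bash
python3 - <<'E'
from rig import ctrl
from h import *
from scipy.optimize import least_squares as ls
from scipy.spatial.transform import Rotation as Ro
S,D,W=ctrl.capture("scene"),ctrl.capture("side"),ctrl.capture("wrist")
B=[(-96,45,70),(-96,-215,70)]
F=[(-42,140,3),(42,140,3)]
sc=[(475,333),(708,48),(228,548),(66,476)]; sd=[(358,257),(308,60),(262,489),(75,493)]
rs=[(337,178),(433,82)]; rd=[(115,207),(115,138)]
px=lambda u,o:(np.array(u)+.5)/5-.5+o
R=lambda p:T(p,[(26,p[3]+50,46),(26,p[3]-50,46)])
def wp(p): return np.r_[T(p,[(-96,-215,70),(42,-205,6)]),T(p,[(26,p[3]+50,46),(-26+p[4],p[3]+50,46),(26,p[3]-50,46)])]
wm=np.array([(169,240),(323,208),(326,30),(256,32),(318,160)])
def f(p):
    a=np.r_[T(p,B+F),R(p)]
    return np.r_[(proj(S,a)-px(sc+rs,[200,140])).ravel(),(proj(D,a)-px(sd+rd,[220,135])).ravel(),.6*(proj(W,wp(p))-wm).ravel(),p[4]/3]
r=ls(f,[590,106,.02,-104,0],loss="soft_l1",x_scale=[10,10,.1,10,3])
print(r.x.round(3),r.cost); print(r.fun[:-1].reshape(-1,2).round(1).tolist())
rw=ls(lambda p:np.r_[(proj(W,wp(p))-wm).ravel(),p[4]],r.x,x_scale=[10,10,.1,10,3]);print("wrist only",rw.x.round(3),rw.fun.round(1))
s=ctrl.sense();q=s["ee_rot"];M=Ro.from_quat([q[1],q[2],q[3],q[0]])
print("camW",(-np.array(W["R"]).T@W["t"]).round(), "tool x,y",M.as_matrix()[:,:2].round(3).tolist())
for z in(60,66,73):
  print(z,proj(W,M.apply([(11,36,z),(-11,36,z),(11,-36,z),(-11,-36,z)])+s["eef_pos"]).round().tolist(),proj(D,M.apply([(0,36,z),(0,-36,z)])+s["eef_pos"]).round(1).tolist())
E
```

```text
[ 5.89458e+02  1.08502e+02  2.30000e-02 -1.06323e+02  2.71000e-01] 23.746599911011295
[[-0.3, 0.9], [1.4, 0.3], [0.4, 1.8], [-2.2, 1.1], [-1.1, -0.8], [-0.0, -1.1], [1.8, -0.4], [1.8, -0.9], [0.6, 0.4], [0.1, 0.6], [-0.3, 0.9], [0.0, -0.6], [-2.5, 6.2], [0.3, 0.8], [2.2, 0.1], [-0.0, -1.3], [1.3, 5.7]]
wrist only [ 5.87211e+02  1.14448e+02  3.50000e-02 -1.11134e+02  1.11400e+00] [-4.1  4.6  1.3 -4.9  1.9 -2.3 -0.8 -3.5  2.   7.7  1.1]
camW [563.   1. 268.] tool x,y [[-0.024, 1.0], [1.0, 0.024], [-0.0, 0.0]]
60 [[326.0, 234.0], [322.0, 273.0], [181.0, 235.0], [184.0, 273.0]] [[248.1, 128.1], [273.4, 127.6]]
66 [[323.0, 229.0], [320.0, 267.0], [183.0, 230.0], [186.0, 267.0]] [[248.2, 130.1], [273.4, 129.7]]
73 [[320.0, 224.0], [317.0, 260.0], [186.0, 224.0], [189.0, 260.0]] [[248.2, 132.5], [273.4, 132.0]]
```

Tip offset at this opening is about 62 mm, the rack's back face is at world y≈-48, and the finger front is at -62. I'll descend and press.

```bash
python3 -m creep '[[[0,0,-1.3,0,0,0],[0,0,-2.4,0,0,0],[0,0,-2.9,0,0,0],[0,0,-3.3,0,0,0],[0,0,-3.6,0,0,0],[0,0,-3.9,0,0,0],[0,0,-4.1,0,0,0],[0,0,-4.25,0,0,0],[0,0,-4.25,0,0,0],[0,0,-4.25,0,0,0]]]'
python3 - <<'E'
from rig import ctrl
import cv2,numpy as np
a=ctrl.capture("scene")["image"][110:222,220:390];b=ctrl.capture("side")["image"][85:235,215:325]
im=np.hstack([cv2.resize(a,(512,337),interpolation=cv2.INTER_CUBIC),cv2.resize(b,(247,337),interpolation=cv2.INTER_CUBIC)])
cv2.imwrite("pics/p3.png",im[:,:,::-1])
E
```

```text
time_s: 3.05
eef_pos: [565.4, -71.6, 92.8]
ee_rot: [-0.0, 0.698, 0.716, -0.0]
force: [-2.0, -0.5, 2.0]
grip_width: 0.842
grip_force: 1.2
```

View pics/p3.png

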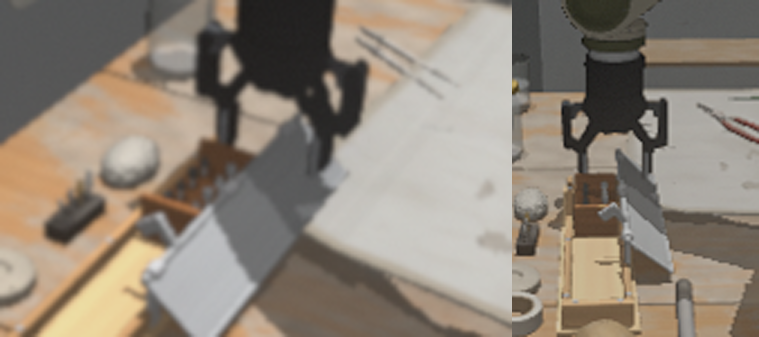

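The gate is open: the tongue is raised clear of the rack and the bar slopes down, with its outer corner in the side view at about (670,277). I'll check the angle from that corner.

```bash
python3 - <<'E'
from rig import ctrl
from h import *
D=ctrl.capture("side");p=[589.4,108.5,.023]
for g in(.7,.8,.9,1.,1.1):
    t=g-.262
    q=proj(D,T(p,[(-34-64*np.cos(t),45,52-64*np.sin(t)),(-34,45,52)]))
    print(g,q.round(1).tolist(), ((q-[215,85])*2.245+[512,0]).round().tolist())
E
```

```text
0.7 [[290.7, 202.1], [266.9, 192.8]] [[682.0, 263.0], [629.0, 242.0]]
0.8 [[289.4, 204.1], [266.9, 192.8]] [[679.0, 267.0], [629.0, 242.0]]
0.9 [[287.9, 206.0], [266.9, 192.8]] [[676.0, 272.0], [629.0, 242.0]]
1.0 [[286.2, 207.8], [266.9, 192.8]] [[672.0, 276.0], [629.0, 242.0]]
1.1 [[284.3, 209.4], [266.9, 192.8]] [[668.0, 279.0], [629.0, 242.0]]
```

Gate angle is about 1.0 rad. Pushing along the chute now.

```bash
python3 -m creep '[[[0,0.2,0,0,0,0],[-0.01,0.4,0,0,0,0],[-0.01,0.55,0,0,0,0],[-0.02,0.7,0,0,0,0],[-0.02,0.9,0,0,0,0],[-0.03,1.1,0,0,0,0],[-0.03,1.3,0,0,0,0],[-0.035,1.5,0,0,0,0],[-0.04,1.7,0,0,0,0],[-0.045,1.9,0,0,0,0],[-0.05,2.1,0,0,0,0],[-0.05,2.3,0,0,0,0],[-0.06,2.5,0,0,0,0],[-0.06,2.5,0,0,0,0]]]'
python3 - <<'E'
from rig import ctrl
import cv2,numpy as np
a=ctrl.capture("scene")["image"][110:222,220:390];b=ctrl.capture("side")["image"][85:235,215:325]
im=np.hstack([cv2.resize(a,(512,337),interpolation=cv2.INTER_CUBIC),cv2.resize(b,(247,337),interpolation=cv2.INTER_CUBIC)])
cv2.imwrite("pics/p4.png",im[:,:,::-1])
E
```

```text
time_s: 4.37
eef_pos: [564.0, -8.0, 92.8]
ee_rot: [-0.0, 0.698, 0.716, 0.0]
force: [-0.8, 0.8, 3.3]
grip_width: 0.844
grip_force: 1.2
```

View pics/p4.png

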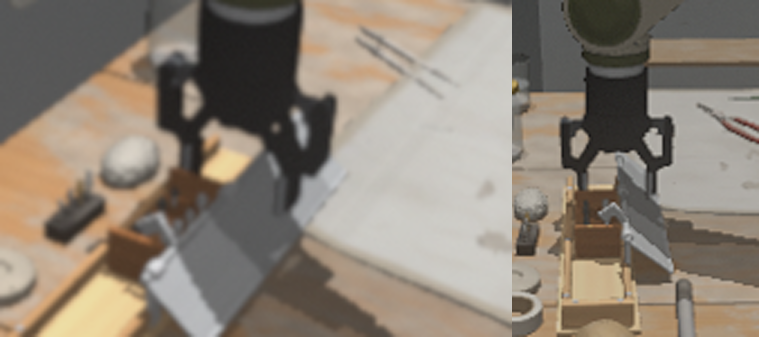

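The rack is sliding with its front plate passing under the raised tongue, and the gate is still open. Continuing.

```bash
python3 -m creep '[[[-0.01,0.2,0,0,0,0],[-0.01,0.45,0,0,0,0],[-0.02,0.7,0,0,0,0],[-0.02,0.95,0,0,0,0],[-0.03,1.2,0,0,0,0],[-0.03,1.45,0,0,0,0],[-0.04,1.7,0,0,0,0],[-0.05,1.95,0,0,0,0],[-0.05,2.2,0,0,0,0],[-0.06,2.45,0,0,0,0],[-0.06,2.7,0,0,0,0],[-0.07,2.95,0,0,0,0],[-0.07,3.2,0,0,0,0],[-0.08,3.45,0,0,0,0],[-0.08,3.7,0,0,0,0],[-0.09,3.9,0,0,0,0],[-0.09,4.1,0,0,0,0],[-0.1,4.3,0,0,0,0],[-0.1,4.4,0,0,0,0],[-0.1,4.4,0,0,0,0]]]'
python3 -m creep '[[[0,0.1,0,0,0,0],[0,0.2,0,0,0,0],[0,0.3,0,0,0,0],[0,0.4,0,0,0,0],[0,0.5,0,0,0,0],[0,0.6,0,0,0,0],[0,0.6,0,0,0,0]]]'
python3 - <<'E'
from rig import ctrl
import cv2,numpy as np
a=ctrl.capture("scene")["image"][110:252,200:390];b=ctrl.capture("side")["image"][85:235,215:325]
im=np.hstack([cv2.resize(a,(512,383),interpolation=cv2.INTER_CUBIC),cv2.resize(b,(281,383),interpolation=cv2.INTER_CUBIC)])
cv2.imwrite("pics/p5.png",im[:,:,::-1])
E
```

```text
time_s: 6.13
eef_pos: [561.4, 101.8, 92.6]
ee_rot: [-0.0, 0.698, 0.716, 0.0]
force: [-0.2, 0.6, 1.4]
grip_width: 0.844
grip_force: 1.2
time_s: 6.72
eef_pos: [561.4, 116.2, 92.5]
ee_rot: [-0.0, 0.698, 0.716, -0.0]
force: [-1.9, -2.0, 3.2]
grip_width: 0.843
grip_force: 1.5
```

View pics/p5.png

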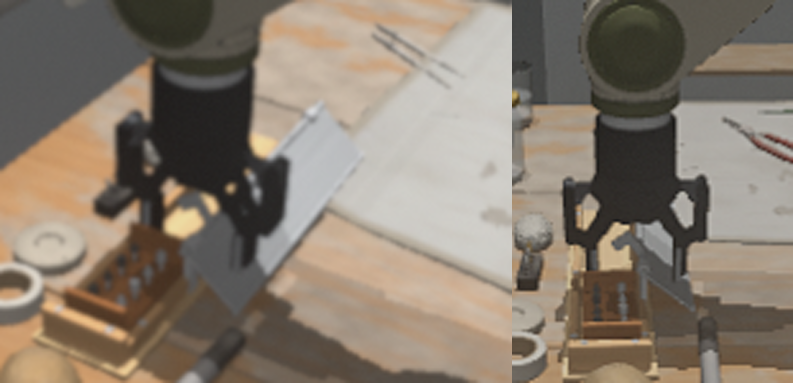

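The rack is nearly at the stop, with the finger inside the gate plane and the gate open. I'll creep on until the force rises.

```bash
python3 -m creep '[[[0,0.05,0,0,0,0],[0,0.1,0,0,0,0],[0,0.1,0,0,0,0],[0,0.1,0,0,0,0]]]' | grep -E "eef_pos|force"
python3 -m creep '[[[0,0.05,0,0,0,0],[0,0.1,0,0,0,0],[0,0.1,0,0,0,0],[0,0.1,0,0,0,0]]]' | grep -E "eef_pos|force"
```

```text
eef_pos: [561.5, 118.5, 92.6]
force: [-1.8, -3.2, 2.0]
grip_force: 2.1
eef_pos: [561.5, 120.3, 92.6]
force: [-3.0, -8.1, 2.1]
grip_force: 5.0
```

```bash
python3 -m creep '[[[0,0.05,0,0,0,0],[0,0.1,0,0,0,0],[0,0.1,0,0,0,0],[0,0.1,0,0,0,0]]]' | grep -E "eef_pos|force"
python3 - <<'E'
from rig import ctrl
import cv2,numpy as np
a=ctrl.capture("scene")["image"][175:245,200:285]
cv2.imwrite("pics/p6.png",cv2.resize(a,None,fx=7,fy=7,interpolation=cv2.INTER_CUBIC)[:,:,::-1])
E
```

```text
eef_pos: [561.6, 120.8, 92.7]
force: [-3.3, -21.9, 4.6]
grip_force: 12.1
```

View pics/p6.png

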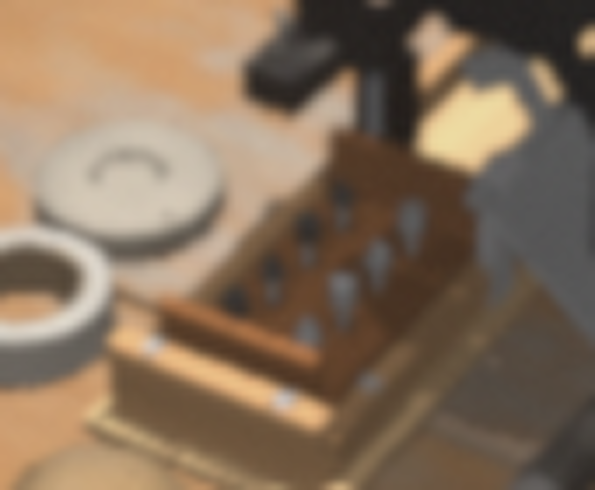

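The rack is flush on the stop (22 N, stalled). I'll back off slightly, then rise and let the gate shut.

```bash
python3 -m creep '[[[0,-0.15,0,0,0,0],[0,-0.3,0,0,0,0],[0,-0.4,0,0,0,0],[0,-0.4,0,0,0,0],[0,-0.4,0.2,0,0,0],[0,-0.4,0.4,0,0,0],[0,-0.4,0.6,0,0,0],[0,-0.4,0.8,0,0,0],[0,-0.4,1.0,0,0,0],[0,-0.4,1.2,0,0,0],[0,-0.4,1.4,0,0,0],[0,-0.4,1.7,0,0,0],[0,-0.4,2.2,0,0,0],[0,-0.4,3,0,0,0],[0,-0.4,4,0,0,0],[0,-0.4,5,0,0,0],[0,-0.4,5,0,0,0],[0,-0.4,5,0,0,0]]]'
python3 - <<'E'
from rig import ctrl
import cv2,numpy as np
a=ctrl.capture("scene")["image"][110:252,200:390];b=ctrl.capture("side")["image"][85:235,215:325]
im=np.hstack([cv2.resize(a,(512,383),interpolation=cv2.INTER_CUBIC),cv2.resize(b,(281,383),interpolation=cv2.INTER_CUBIC)])
cv2.imwrite("pics/p7.png",im[:,:,::-1])
E
```

```text
time_s: 9.37
eef_pos: [561.8, 113.5, 219.0]
ee_rot: [0.001, 0.698, 0.716, 0.001]
force: [-0.3, -1.1, -0.8]
grip_width: 0.841
grip_force: 0.0
```

View pics/p7.png

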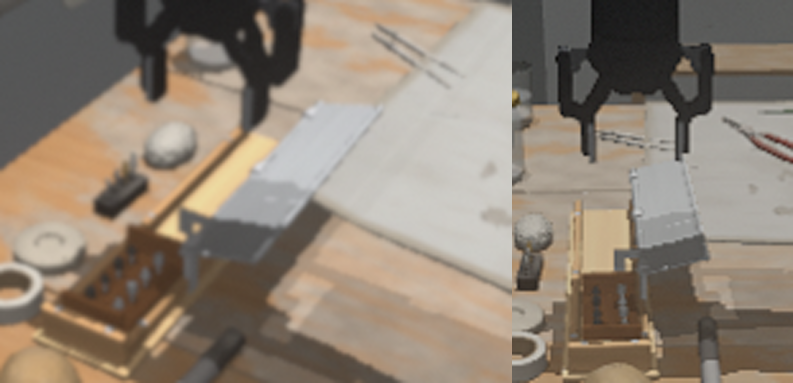

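The rack is home, the gate is shut behind it, the bystanders have not moved and the gripper is clear. Handing in.

```bash
python3 -c "
from rig import ctrl
print(ctrl.finish_job())"
```

```text
the job is handed in; nothing more can be done
None
```

I pushed the rack past the held-open gate and up against the end stop, the gate has shut behind it, and the job is handed in at about 9.5 s; `finish_job()` returned no verdict, so these results are from the last camera pictures and force readings.

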